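# Lock the sprung press arm down with its cross bar

## Task

Put the little bench press away safely: take the loose locking bar, use it to push the sprung pressing arm down through the open slots in the two side cheeks, slide the bar under the hooks towards the hinge and let it rise into the pockets, so that it stays there and holds the arm down by itself. Leave the jar, the pliers and the wax pot where they are.

Things in the scene. Friction and masses are not known exactly. Their poses are not given: they have to be found in the camera images.
- press: Bench press fixed to the table; base plate 214 x 160 x 12 mm. Origin: on the base's underside, at table height, midway between the cheeks; z up, x from the open front (rubber foot over a 64 mm steel block) towards the hinge, y across. Two upright grey cheeks 8 mm thick (inner faces y = +-48 mm, outer +-56), 104 mm high, have equal hooked slots; their flared mouths reach z = 114 mm.
- press_mouth (a point): Centre of the entry to the slots, midway between the cheeks (press frame -25, 0, 104 mm); axes as the press. Each cheek's entry is vertical, open at the top, 20 mm wide (x = -35 to -15 mm) and goes down to the slot floor at z = 60 mm.
- press_lip (a point): Lower edge of the hooks, midway between the cheeks (press frame -10, 0, 80 mm). At the bottom each slot runs from the entry towards +x under a hook lip (x = -15 to -5 mm, lower edge z = 80 mm, floor z = 60 mm), so the 12 mm bar passes with its axis at z = 66 to 74 mm.
- press_pocket (a point): Where the bar's middle lies, on its axis, when home (press frame 4, 0, 82 mm); axes as the press. Behind the lip the slot turns up into the pocket: x = -5 to 13 mm (end wall), roof at z = 88 mm, so the bar rises there until it meets the roof, behind the lip.
- press_arm (a joint): Hinge angle of the pressing arm: 0 = sprung up (0.5 rad above level), grows as it is pushed down, 0.61 = lowest stop, about 0.38 when locked. A spring always returns it: the bar across the entry slots must push with about 4 N at first, 10 to 15 N at the bottom.
- press_hinge (a point): Middle of the arm's hinge line, which runs along y (press frame 75, 0, 63.4 mm). The arm is a fork, 8 mm thick: two bars 12 mm wide at |y| = 32 to 44 mm, the 64 mm gap between them free for fingers, joined at the hinge and by a cross piece with the foot 140 to 160 mm from it. Arm up, its bars cross the middle of the entry slots with their top at z = 122 mm, above the cheeks.
- lock_bar: Loose steel bar, 154 mm long, 0.15 kg: round shank 12 mm across, 130 mm long, with a square head 18 x 18 x 12 mm at each end. Origin: its middle, on the axis, 9 mm above the table as it lies; its y axis runs along the bar, either way round alike. It starts on the table between the press and the robot. In place it lies across the press, heads outside the cheeks.
- jar: Clear jar with a dark lid, 70 mm across, 86 mm high, standing; origin at the centre of its underside. Bystander.
- pliers: Pliers with red grips, 144 mm long, lying; origin at the middle of the underside. Bystander.
- wax_pot: Low pot with a pale screw lid, 59 mm across, 40 mm high, standing; origin at the centre of its underside. Bystander.

How it is judged:
By the outcome, as a careful person would: the job done as asked, in the order asked, and still so for the second after the job is handed in, with the robot touching nothing.
It also fails if it takes over 45 s, if anything falls off the work surface, if the arm or the gripper's body presses on something with over 40 N, if the wrist force passes 120 N, or if a joint passes its speed limit or range.

## Robot

A 6-joint arm with a two-finger parallel gripper is mounted at the origin on a cart in front of the work surface, level with it; the furniture and walls round the work are solid. World frame = base frame: x ahead of the robot, y to its left, z up, the work surface at z = 0. Lengths are in m, angles in rad, forces in N, time in s.
With the tool pointing down it reaches from about 0.325 to 1 m from the base axis. Payload 5.1 kg.
Tool frame: the origin (TCP) lies at the very end of the fingers, on their centre line; the grasp point (between the pads) lies 19 mm behind it; z points along the fingers, y is the line along which they close (so a half turn about z gives the same grasp; the last joint's range is limited). The gripper opens to 85 mm and grips with 20 to 120 N. Pads are 22 mm wide; open, the fingers measure 114 mm over their backs; the gripper's body (76 mm by 85 mm) begins 54 mm behind the grasp point. The pads swing forward as they close: fully open they stand 13 mm farther back than shut.
Start: joints at [1.213, 0.124, 1.65, -0, 1.367, -0.083], TCP at [0.176, 0.626, 0.231] pointing down, gripper open.
Joint ranges: [-2.61, 2.61], [-1.02, 2.33], [0.03, 2.71], [-1.35, 4.49], [0.32, 2.68], [-2.91, 2.91]. Speed limits (rad/s): [2.57, 2.57, 3.14, 3.14, 3.14, 3.14].

## Interface

Orientations are given as a unit quaternion [w, x, y, z].
In Python, from rig import manip gives the robot as it stands.
- The arm moves only by the tool drive_tool, never from a script. Its argument "rows" is a list of rows, each a list of 6 numbers: the shift along the tool's x, y, z each as a share of 0.3 m, from -1 to 1, then the turn, a rotation vector about the tool's x, y, z each as a share of 0.5 rad, from -1 to 1. In form: [[tx, ty, tz, rx, ry, rz], ...]. A call has 1 to 12 rows; each row shifts and turns the commanded pose from where the row before left it, along the tool's axes as they then stand; what a row does not reach is not made up. A row lasts 1/12 s, in which the tool goes at most 41.7 mm and 7.16 degrees, less where a joint would pass 70% of its speed; a pose out of reach is approached as far as the arm can. A call with a number of a shift or a turn outside -1 to 1 is refused whole. A call with a gripper value outside its range is refused whole. "jaw" is the opening, from 0 (shut) to 1 (fully open), set as the call begins (left out, the last holds). The fingers move at their own pace and stop on an object; "squeeze" is the grip in N (left out, the last holds). Time passes only in rows, so rows that do not move let the fingers close. It gives the time, the measured TCP pose, the force, the opening and the grip force at its end, in the units of the state.
- manip.read_state(): the state, without advancing time (a new reading comes with each control period).
- manip.read_camera(name): name is "side" or "top" or "wrist"; returns (picture, depth): 420x560x3 uint8, red, green, blue; 420x560 float32, m along the optical axis (not along the pixel's ray), 0 where there is no reading.
- manip.camera_info(name): a dict with "mtx" (3x3 intrinsics, pixels), "extrinsics" (4x4, takes a point from world to camera coordinates); the wrist camera has in their place "mount" (4x4, takes a point from camera to tool coordinates, whose origin is the TCP and whose axes are the flange's). Camera axes: x right, y down, z forward; pixel columns grow to the right and rows downward; lengths in m; the calibration is good to about 2 mm. A picture is of the moment at which its call begins: read the wrist's pose just before it. camera_info takes no time and is no camera call.
- manip.job_done(): hands the job in; it is judged then, once.
The state is a dict: "time": time; "joints": joint angles; "joint_velocities": joint speeds; "effort": joint torques, N m; "eef_pos": TCP position; "tcp_rot": TCP orientation; "wrist_force": force on the tool from outside, world axes, zero at the start; "torque": the same for the moment, N m; "opening": finger opening in m; "grasp_force": force on a finger pad.
Only numpy, scipy, OpenCV 4.12 (cv2) and the standard library are available. Lean on these libraries where they do the work, as an engineer would, in place of code of your own. Each camera call takes 0.05 s, during which the arm holds its last target. There are 200 camera calls.

## Working session

There is one attempt and no reset: what is moved stays moved. The work goes in short steps, Python scripts to look and compute and a tool call to move; the robot and the scene stay as the last step left them, time stands still between calls to the robot, and variables do not carry over. Pictures are saved under pics/ and viewed, at most 10 in all, crops included, and the job is handed in when it is done.

Besides the shell and the picture viewer there is one more tool, called after "Request:" as name(argument=value, ...) on one line, values as JSON. drive_tool: Moves the arm, as the interface text tells. Its arguments: {"type":"object","properties":{"rows":{"type":"array","items":{"type":"array","items":{"type":"number"}}},"jaw":{"type":"number"},"squeeze":{"type":"number"}},"required":["rows"]}

```bash
mkdir -p pics; cat > h.py <<'E'
import numpy as np, cv2
from rig import manip
from scipy.spatial.transform import Rotation as R
def snap(n,f):
    s=manip.read_state(); p,d=manip.read_camera(n); cv2.imwrite(f'pics/{f}.png',p[:,:,::-1]); np.savez(f'pics/{f}.npz',d=d,p=p,pos=s['eef_pos'],q=s['tcp_rot']); return s,p,d
def world(n,f,uv):
    z=np.load(f'pics/{f}.npz'); c=manip.camera_info(n); K=np.array(c['mtx']); out=[]
    if n=='wrist':
        T=np.eye(4); q=z['q']; T[:3,:3]=R.from_quat([q[1],q[2],q[3],q[0]]).as_matrix(); T[:3,3]=z['pos']; T=T@np.array(c['mount'])
    else: T=np.linalg.inv(np.array(c['extrinsics']))
    for u,v in uv:
        w=z['d'][max(0,v-1):v+2,max(0,u-1):u+2]; w=w[w>0]; d=np.median(w) if w.size else np.nan
        out.append((T@np.r_[d*(np.linalg.inv(K)@[u,v,1]),1])[:3])
    return np.round(np.array(out),4)
E
python3 - <<'E'
from h import *
snap('top','top0'); snap('side','side0')
a=cv2.imread('pics/top0.png');cv2.imwrite('pics/top0b.png',cv2.resize(a,(800,600)))
s=manip.read_state();print(s)
for n in('top','side'):print(manip.camera_info(n))
print(manip.camera_info('wrist'))
E
```

```text
{'time': 0.1, 'joints': array([ 1.21341688e+00,  1.24453127e-01,  1.65155880e+00, -1.83208681e-05,
        1.36750034e+00, -8.25857641e-02]), 'joint_velocities': array([-0.00058339, -0.00181789, -0.0022491 ,  0.00045623, -0.00163824,
        0.00141827]), 'effort': array([-2.99532248e-04, -4.24928784e+01, -3.66653359e+01, -6.15392605e-05,
        3.98632008e-03, -3.29489268e-06]), 'eef_pos': array([0.17620334, 0.62507864, 0.23015475]), 'tcp_rot': array([-2.00687356e-04,  1.36963053e-01,  9.90575692e-01, -9.38630504e-04]), 'wrist_force': array([ 0.90651491, -0.33752621, -0.80117614]), 'torque': array([-0.03154509,  0.06989939, -0.00525675]), 'grasp_force': 0.0, 'opening': 0.08554876200360712}
{'mtx': array([[397.31930524,   0.        , 274.00560201],
       [  0.        , 397.31930524, 213.43577858],
       [  0.        ,   0.        ,   1.        ]]), 'extrinsics': array([[-0.01744659, -0.99970167,  0.0170934 ,  0.01045237],
       [-0.99795409,  0.0163593 , -0.06180621,  0.48525389],
       [ 0.06150814, -0.01813673, -0.99794179,  1.13363385],
       [ 0.        ,  0.        ,  0.  
[... 260 characters left out ...]
,
       [-0.24694214, -0.33044989, -0.91094591,  0.21727979],
       [ 0.49363724,  0.76604381, -0.41170275,  1.41645505],
       [ 0.        ,  0.        ,  0.        ,  1.        ]])}
{'mtx': array([[374.58335625,   0.        , 277.41183032],
       [  0.        , 374.58335625, 210.35635942],
       [  0.        ,   0.        ,   1.        ]]), 'mount': array([[ 1.19748980e-04, -9.56836466e-01, -2.90626846e-01,
         7.40770671e-02],
       [ 9.99999881e-01,  2.52255925e-04, -4.18470296e-04,
        -4.69617873e-04],
       [ 4.73719983e-04, -2.90626762e-01,  9.56836382e-01,
        -1.43107017e-01],
       [ 0.00000000e+00,  0.00000000e+00,  0.00000000e+00,
         1.00000000e+00]])}
```

View pics/top0.png

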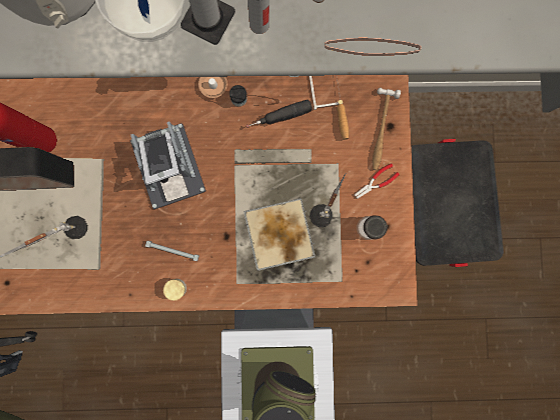

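View pics/side0.png

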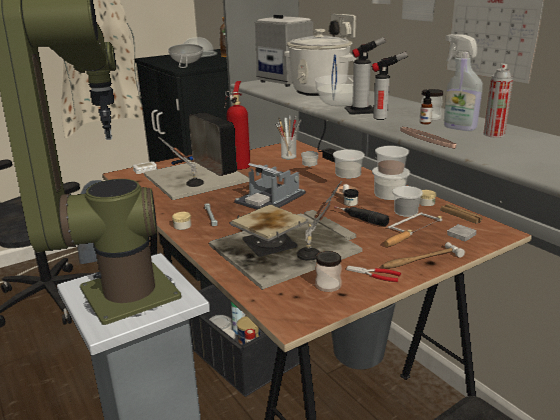

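```bash
python3 - <<'E'
from h import *
a=cv2.imread('pics/top0.png')[110:310,110:230];cv2.imwrite('pics/c1.png',cv2.resize(a,(360,600),interpolation=cv2.INTER_CUBIC))
print(world('top','top0',[(148,244),(172,251),(196,259),(174,289),(374,228)]))
E
```

```text
[[ 0.4037  0.3637  0.0171]
 [ 0.3824  0.2962  0.014 ]
 [ 0.3587  0.2268  0.0197]
 [ 0.2776  0.2848  0.0392]
 [ 0.4369 -0.2673  0.0865]]
```

View pics/c1.png

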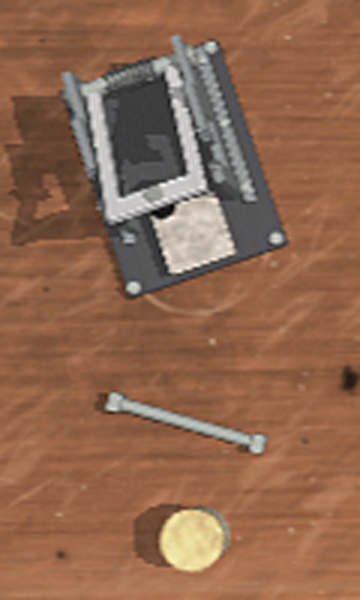

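```bash
python3 - <<'E'
from h import *
c=manip.camera_info('top');K=c['mtx'];T=np.linalg.inv(c['extrinsics'])
def ray(u,v,z):
    d=T[:3,:3]@(np.linalg.inv(K)@[u,v,1]);o=T[:3,3];return o+d*(z-o[2])/d[2]
pts=[ray(110+u/3,110+v/3,.012)for u,v in[(129,297),(287,240),(214,40)]]
fl,fr,hr=pts
print(np.round(pts,4), np.linalg.norm(fl-fr),np.linalg.norm(hr-fr),(fl+hr)/2)
d=hr-fr;print(np.degrees(np.arctan2(d[1],d[0])));e=fl-fr;print(np.degrees(np.arctan2(e[1],e[0]))-90)
E
```

```text
[[0.5041 0.3511 0.012 ]
 [0.5569 0.1992 0.012 ]
 [0.7542 0.2689 0.012 ]] 0.16079535273124093 0.20929694305630847 [0.62915911 0.30997997 0.012     ]
19.447879989583672
19.16739394715853
```

Request:
drive_tool(rows=[[0, 0, 0, 0, 0, 0.25], [0, 0, 0, 0, 0, 0.25], [0, 0, 0, 0, 0, 0.25], [0, 0, 0, 0, 0, 0.25], [0, 0, 0, 0, 0, 0.25], [0, 0, 0, 0, 0, 0.25], [0, 0, 0, 0, 0, 0.25], [0, 0, 0, 0, 0, 0.25], [0, 0, 0, 0, 0, 0.25], [0, 0, 0, 0, 0, 0.25], [0, 0, 0, 0, 0, 0.25], [0, 0, 0, 0, 0, 0.25]], jaw=1)

```text
time: 1.1
eef_pos: [0.1763, 0.6252, 0.2305]
tcp_rot: [0.0, 0.777, 0.629, -0.001]
wrist_force: [0.2, 1.1, 0.4]
opening: 0.085
grasp_force: 0.0
```

```bash
cat >> h.py <<'E'
def need(target, ya):
    "shares of shift (tool axes now) and turn to bring TCP to target, tool y at ya deg (mod 180), pointing down"
    s=manip.read_state();q=s['tcp_rot'];M=R.from_quat([q[1],q[2],q[3],q[0]]).as_matrix()
    y=np.degrees(np.arctan2(M[1,1],M[0,1])); k=(ya-y+90)%180-90; a=np.radians(y+k)
    G=np.array([[-np.sin(a),np.cos(a),0],[np.cos(a),np.sin(a),0],[0,0,-1]]).T
    G[:,0]=np.cross(G[:,1],G[:,2])
    print('t',s['time'],'pos',s['eef_pos'].round(4),'y',y.round(2),'F',s['wrist_force'].round(1),'open',round(s['opening'],4))
    print('shift mm',(M.T@(np.array(target)-s['eef_pos'])*1000).round(1),'shares',(M.T@(np.array(target)-s['eef_pos'])/.3).round(4),'turn shares',(R.from_matrix(M.T@G).as_rotvec()/.5).round(4))
E
python3 -c "
from h import *
need([.381,.295,.17],-18.2)"
```

```text
t 1.1 pos [0.1763 0.6252 0.2305] y -12.05 F [0.2 1.1 0.4] open 0.085
shift mm [-280.2  269.1   60.9] shares [-0.9339  0.8971  0.2028] turn shares [-2.000e-04  2.600e-03  2.148e-01]
```

Request:
drive_tool(rows=[[-0.085, 0.0815, 0.0184, 0, 0, 0], [-0.085, 0.0815, 0.0184, 0, 0, 0], [-0.085, 0.0815, 0.0184, 0, 0, 0], [-0.085, 0.0815, 0.0184, 0, 0, 0], [-0.085, 0.0815, 0.0184, 0, 0, 0], [-0.085, 0.0815, 0.0184, 0, 0, 0], [-0.085, 0.0815, 0.0184, 0, 0, 0], [-0.085, 0.0815, 0.0184, 0, 0, 0], [-0.085, 0.0815, 0.0184, 0, 0, 0], [-0.085, 0.0815, 0.0184, 0, 0, 0], [-0.085, 0.0815, 0.0184, 0, 0, 0], [0, 0, 0, 0, 0, 0.215]])

```text
time: 2.1
eef_pos: [0.3844, 0.2918, 0.1688]
tcp_rot: [0.001, 0.81, 0.586, -0.001]
wrist_force: [-0.1, -0.0, 0.6]
opening: 0.0848
grasp_force: 0.0
```

```bash
python3 -c "
from h import *
need([.381,.295,.17],-18.2)
snap('wrist','w1')"
```

```text
t 2.1 pos [0.3844 0.2918 0.1688] y -18.21 F [-0.1 -0.   0.6] open 0.0848
shift mm [ 2.  -4.2 -1.2] shares [ 0.0065 -0.0141 -0.0039] turn shares [-0.0003  0.007  -0.0004]
```

View pics/w1.png

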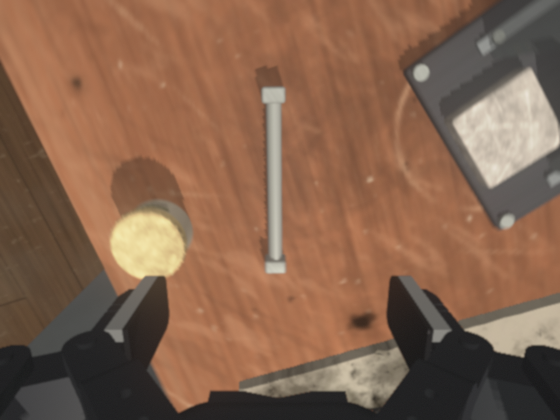

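```bash
python3 - <<'E'
from h import *
w=world('wrist','w1',[(273,92),(275,180),(276,268),(274,130),(275,230),(410,73),(505,228),(530,75),(455,125),(492,185)]);print(w)
c=(w[0]+w[2])/2;d=w[0]-w[2];print(c,np.degrees(np.arctan2(d[1],d[0]))-90,np.linalg.norm(d))
c=(w[3]+w[4])/2;d=w[3]-w[4];print(c,np.degrees(np.arctan2(d[1],d[0]))-90)
E
```

```text
[[4.051e-01 3.652e-01 1.840e-02]
 [3.852e-01 3.006e-01 1.590e-02]
 [3.619e-01 2.274e-01 1.840e-02]
 [3.969e-01 3.383e-01 1.520e-02]
 [3.717e-01 2.597e-01 1.550e-02]
 [5.073e-01 3.460e-01 1.170e-02]
 [5.633e-01 1.929e-01 2.000e-04]
 [5.829e-01 3.189e-01 2.790e-02]
 [5.258e-01 3.010e-01 2.800e-02]
 [5.447e-01 2.469e-01 2.840e-02]]
[0.3835 0.2963 0.0184] -17.406094481034557 0.14441288031197222
[0.3843  0.299   0.01535] -17.77640564535841
```

Request:
drive_tool(rows=[[0.01, -0.005, 0.09, 0, 0, -0.02], [0, 0, 0.09, 0, 0, 0], [0, 0, 0.09, 0, 0, 0], [0, 0, 0.09, 0, 0, 0], [0, 0, 0, 0, 0, 0], [0, 0, 0, 0, 0, 0]], jaw=0.5)

```text
time: 2.65
eef_pos: [0.3809, 0.2994, 0.0612]
tcp_rot: [-0.0, 0.805, 0.594, -0.002]
wrist_force: [0.4, -0.1, 0.1]
opening: 0.043
grasp_force: 0.0
```

```bash
python3 -c "
from h import *
need([.3835,.2965,.0025],-17.6)"
```

```text
t 2.65 pos [0.3809 0.2994 0.0612] y -17.17 F [ 0.4 -0.1  0.1] open 0.043
shift mm [-1.8  3.5 58.7] shares [-0.006   0.0118  0.1956] turn shares [-0.0057  0.0063  0.0151]
```

Request:
drive_tool(rows=[[-0.006, 0.0118, 0.065, 0, 0, 0.015], [0, 0, 0.065, 0, 0, 0], [0, 0, 0.05, 0, 0, 0], [0, 0, 0.015, 0, 0, 0], [0, 0, 0, 0, 0, 0], [0, 0, 0, 0, 0, 0]])

```text
time: 3.15
eef_pos: [0.3864, 0.2979, 0.0059]
tcp_rot: [0.0, 0.807, 0.59, 0.001]
wrist_force: [-0.4, 0.2, -0.1]
opening: 0.0424
grasp_force: 0.0
```

```bash
python3 -c "
from h import *
need([.3835,.2965,.0025],-17.6)"
```

```text
t 3.15 pos [0.3864 0.2979 0.0059] y -17.67 F [-0.4  0.2 -0.1] open 0.0424
shift mm [-2.2 -2.3  3.4] shares [-0.0074 -0.0078  0.0112] turn shares [ 0.0035 -0.004  -0.0023]
```

Request:
drive_tool(rows=[[-0.006, -0.007, 0.007, 0, 0, 0], [0, 0, 0, 0, 0, 0], [0, 0, 0, 0, 0, 0]])

```text
time: 3.4
eef_pos: [0.3831, 0.2962, 0.0029]
tcp_rot: [0.0, 0.807, 0.59, 0.001]
wrist_force: [0.1, -0.4, 0.1]
opening: 0.0427
grasp_force: 0.0
```

Request:
drive_tool(rows=[[0, 0, 0, 0, 0, 0], [0, 0, 0, 0, 0, 0], [0, 0, 0, 0, 0, 0], [0, 0, 0, 0, 0, 0], [0, 0, 0, 0, 0, 0], [0, 0, 0, 0, 0, 0]], jaw=0, squeeze=110)

```text
time: 3.9
eef_pos: [0.3831, 0.2961, 0.0027]
tcp_rot: [0.0, 0.807, 0.59, 0.0]
wrist_force: [-1.6, -1.8, 5.3]
opening: 0.0076
grasp_force: 108.1
```

```bash
python3 -c "
from h import *
need([.3835,.2965,.2],-17.6)"
```

```text
t 3.9 pos [0.3831 0.2961 0.0027] y -17.7 F [-1.6 -1.8  5.3] open 0.0076
shift mm [   0.6    0.3 -197.3] shares [ 0.0019  0.0011 -0.6578] turn shares [ 0.0006 -0.0004 -0.0034]
```

Request:
drive_tool(rows=[[0, 0, -0.03, 0, 0, 0], [0, 0, -0.06, 0, 0, 0], [0, 0, -0.06, 0, 0, 0], [0, 0, 0, 0, 0, 0], [0, 0, 0, 0, 0, 0], [0, 0, 0, 0, 0, 0]])

```text
time: 4.4
eef_pos: [0.3822, 0.2955, 0.0462]
tcp_rot: [-0.0, 0.808, 0.59, -0.001]
wrist_force: [0.3, 0.1, -1.2]
opening: 0.0072
grasp_force: 108.0
```

```bash
python3 -c "
from h import *
need([.3835,.2965,.2],-17.6)
snap('wrist','w2')
a=cv2.imread('pics/w2.png')[130:410,140:420];cv2.imwrite('pics/w2c.png',cv2.resize(a,(590,590),interpolation=cv2.INTER_CUBIC))"
```

```text
t 4.4 pos [0.3822 0.2955 0.0462] y -17.71 F [ 0.3  0.1 -1.2] open 0.0072
shift mm [   1.2    0.9 -153.8] shares [ 0.004   0.0029 -0.5127] turn shares [-0.0014  0.0017 -0.0037]
```

View pics/w2c.png

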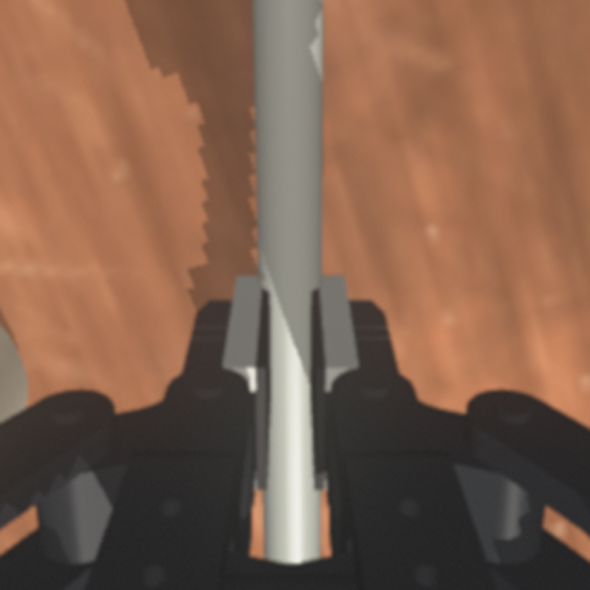

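Request:
drive_tool(rows=[[0, 0, -0.06, 0, 0, -0.215], [0, 0, -0.1, 0, 0, -0.215], [0, 0, -0.12, 0, 0, -0.215], [0, 0, -0.12, 0, 0, -0.215], [0, 0, -0.12, 0, 0, -0.215], [0, 0, -0.08, 0, 0, -0.215], [0, 0, 0, 0, 0, 0], [0, 0, 0, 0, 0, 0]])

```text
time: 5.12
eef_pos: [0.3832, 0.2962, 0.2275]
tcp_rot: [0.0, 0.579, 0.815, 0.001]
wrist_force: [0.3, 1.1, -2.0]
opening: 0.0073
grasp_force: 108.0
```

```bash
python3 -c "
from h import *
need([.6056,.3017,.23],19.3)
w=world('wrist','w2',[(274,190),(274,230),(274,262)]);print(w)"
```

```text
t 5.1167 pos [0.3832 0.2962 0.2275] y 19.19 F [ 0.3  1.1 -2. ] open 0.0073
shift mm [-67.9 211.9  -2.2] shares [-0.2262  0.7063 -0.0072] turn shares [ 0.0032 -0.0007 -0.0039]
[[0.3935 0.3357 0.059 ]
 [0.3888 0.3211 0.0586]
 [0.3849 0.309  0.059 ]]
```

Request:
drive_tool(rows=[[-0.02, 0.06, 0, 0, 0, 0], [-0.037, 0.115, 0, 0, 0, 0], [-0.037, 0.115, 0, 0, 0, 0], [-0.037, 0.115, 0, 0, 0, 0], [-0.037, 0.115, 0, 0, 0, 0], [-0.037, 0.115, 0, 0, 0, 0], [-0.021, 0.07, 0, 0, 0, 0], [0, 0, 0, 0, 0, 0], [0, 0, 0, 0, 0, 0], [0, 0, 0, 0, 0, 0]])

```text
time: 5.95
eef_pos: [0.6032, 0.3012, 0.2238]
tcp_rot: [-0.002, 0.579, 0.815, -0.002]
wrist_force: [0.0, 0.5, -0.6]
opening: 0.0074
grasp_force: 108.3
```

```bash
python3 -c "
from h import *
need([.6056,.3017,.23],19.3)
snap('wrist','w3')
a=cv2.imread('pics/w3.png');cv2.imwrite('pics/w3c.png',cv2.resize(a,(800,600),interpolation=cv2.INTER_CUBIC))"
```

```text
t 5.95 pos [0.6032 0.3012 0.2238] y 19.22 F [ 0.   0.5 -0.6] open 0.0074
shift mm [-0.3  2.4 -6.2] shares [-0.0011  0.0079 -0.0208] turn shares [-0.0106  0.0001 -0.0028]
```

View pics/w3c.png

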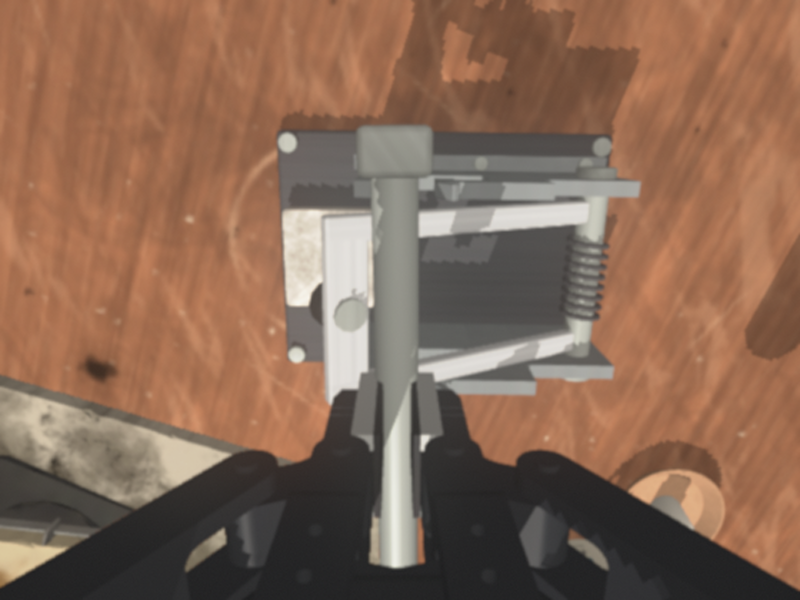

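```bash
python3 - <<'E'
from h import *
P=[(281,136),(608,139),(292,350),(597,205),(585,335),(600,187),(635,188),(445,183),(470,190),(605,370),(490,387),(440,387),(470,382),(530,388)]
w=world('wrist','w3',[(round(u*.7),round(v*.7)) for u,v in P]);
a=np.radians(19.3);M=np.array([[np.cos(a),-np.sin(a)],[np.sin(a),np.cos(a)]])
o=np.array([.6292,.310])
for p,q in zip(P,w): print(p,q,((q[:2]-o)@M).round(4))
# height profile along both cheeks, in estimated press frame
z=np.load('pics/w3.npz');us=np.arange(180,460,1);vs=np.arange(80,290)
uv=[(u,v) for v in vs for u in us];W=world('wrist','w3',uv);L=(W[:,:2]-o)@M
for sg in(1,-1):
  k=(W[:,2]>.094)&(W[:,2]<.125)&(abs(L[:,1]*sg-.052)<.012)
  l=L[k];print(sg,k.sum(),l.min(0),l.max(0),np.percentile(l[:,1],[2,20,50,80,98]).round(4))
  h=np.histogram(l[:,0],np.arange(-.06,.09,.004));print(h[0])
k=(abs(W[:,2]-.012)<.003)&(abs(L[:,0])<.12)&(abs(L[:,1])<.095)
# base dark extents
rgb=z['p'][np.array(uv)[:,1],np.array(uv)[:,0]].astype(int);kk=k&(rgb.max(1)-rgb.min(1)<25)
print(kk.sum(),np.percentile(L[kk],[1,99],axis=0).round(4))
E
```

```text
(281, 136) [0.5091 0.3477 0.0161] [-0.1009  0.0753]
(608, 139) [0.7043 0.4139 0.0128] [0.1052 0.0732]
(292, 350) [0.5549 0.2107 0.0166] [-0.1029 -0.0692]
(597, 205) [0.693  0.373  0.0718] [0.081  0.0384]
(585, 335) [0.7192 0.3028 0.0714] [ 0.0826 -0.0365]
(600, 187) [0.6863 0.3821 0.0822] [0.0777 0.0492]
(635, 188) [0.7033 0.3873 0.0824] [0.0955 0.0485]
(445, 183) [0.6067 0.359  0.1096] [-0.005   0.0537]
(470, 190) [0.6195 0.3594 0.1044] [0.0072 0.0498]
(605, 370) [0.7342 0.2892 0.0825] [ 0.0922 -0.0543]
(490, 387) [0.6681 0.2657 0.1043] [ 0.0221 -0.0547]
(440, 387) [0.6407 0.2602 0.1123] [-0.0056 -0.0508]
(470, 382) [0.6567 0.2652 0.1042] [ 0.0111 -0.0514]
(530, 388) [0.6886 0.2721 0.1045] [ 0.0435 -0.0554]
1 1518 [-0.0492506   0.04001166] [0.04805529 0.05523735] [0.0403 0.0457 0.0492 0.0525 0.054 ]
[  0   0  13  77  65   0   0   0   0   0  19  27  62 106 116  84  99  90
  97  93  94  92  83  77  77  74  72   1   0   0   0   0   0   0   0   0
   0]
-1 1285 [-0.0090539  -0.05927697] [ 0.0469998  -0.04000101] [-0.0583 -0.0546 -0.0508 -0.0442 -0.0404]
[  0   0   0   0   0   0   0   0   0   0   0   0  14  65  67  82  98 108
 112 115 111 107 116  83  78  79  50   0   0   0   0   0   0   0   0   0
   0]
12789 [[-0.1041 -0.0686]
 [ 0.0918  0.0769]]
```

Request:
drive_tool(rows=[[0, -0.07, 0, 0, 0, 0], [0, -0.09, 0, 0, 0, 0], [0, -0.06, 0, 0, 0, 0], [0, 0, 0, 0, 0, 0], [0, 0, 0, 0, 0, 0], [0, 0, 0, 0, 0, 0]])

```text
time: 6.5
eef_pos: [0.5421, 0.2801, 0.2273]
tcp_rot: [0.0, 0.579, 0.816, 0.0]
wrist_force: [0.5, 0.6, -0.9]
opening: 0.0078
grasp_force: 108.5
```

```bash
python3 -c "
from h import *
need([.6056,.3017,.23],19.3)
snap('wrist','w4')
a=cv2.imread('pics/w4.png')[80:300,220:500];cv2.imwrite('pics/w4c.png',cv2.resize(a,(764,600),interpolation=cv2.INTER_CUBIC))"
```

```text
t 6.5 pos [0.5421 0.2801 0.2273] y 19.28 F [ 0.5  0.6 -0.9] open 0.0078
shift mm [-0.6 67.1 -2.7] shares [-0.002   0.2236 -0.0089] turn shares [ 0.0017 -0.0001 -0.0008]
```

View pics/w4c.png

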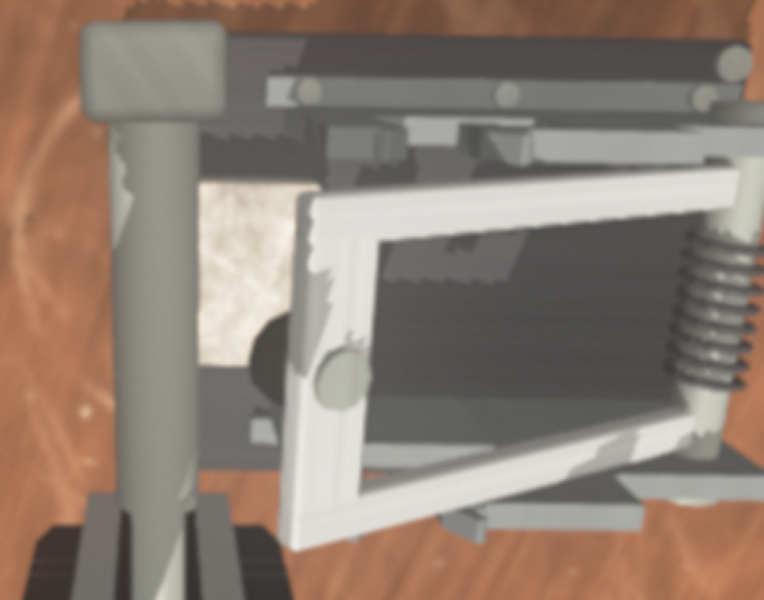

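```bash
python3 - <<'E'
from h import *
a=np.radians(19.3);M=np.array([[np.cos(a),-np.sin(a)],[np.sin(a),np.cos(a)]])
o=np.array([.6292,.310])
def L(uv):
    w=world('wrist','w4',uv);return np.c_[(w[:,:2]-o)@M,w[:,2]].round(4)
v=round(80+145/2.729)
for u in range(338,425,3): print(u,L([(u,v-2),(u,v),(u,v+2)]).tolist())
vv=round(80+520/2.729)
print('near')
for u in range(380,460,5): print(u,L([(u,vv),(u,vv-4)]).tolist())
print('cheek y col'); 
for vq in range(118,146,2): print(vq,L([(450,vq)]).tolist())
for vq in range(250,282,2): print(vq,L([(440,vq)]).tolist())
print('hinge',L([(u,round(80+180/2.729)) for u in range(484,500)]).tolist())
print('corner',L([(220+int(x/2.729),80+int(y/2.729)) for x,y in[(735,63),(730,50)]]).tolist())
E
```

```text
338 [[-0.0491, 0.0507, 0.0987], [-0.049, 0.0493, 0.0981], [-0.049, 0.0479, 0.0986]]
341 [[-0.0481, 0.0513, 0.1052], [-0.0478, 0.0498, 0.1041], [-0.0478, 0.0484, 0.1043]]
344 [[-0.0458, 0.0512, 0.1045], [-0.0458, 0.0498, 0.1045], [-0.0458, 0.0484, 0.1043]]
347 [[-0.0438, 0.0513, 0.1045], [-0.0438, 0.0499, 0.1049], [-0.0437, 0.0485, 0.1049]]
350 [[-0.0417, 0.0513, 0.1044], [-0.0417, 0.0499, 0.1046], [-0.0414, 0.0484, 0.1039]]
353 [[-0.0398, 0.0513, 0.1052], [-0.0396, 0.0499, 0.1049], [-0.0395, 0.0485, 0.1048]]
356 [[-0.0376, 0.0512, 0.105], [-0.0375, 0.0499, 0.1051], [-0.0375, 0.0485, 0.1049]]
359 [[-0.0375, 0.052, 0.1143], [-0.0373, 0.0507, 0.1138], [-0.0374, 0.0494, 0.1142]]
362 [[-0.0356, 0.0521, 0.1146], [-0.0355, 0.0508, 0.1147], [-0.0354, 0.0495, 0.1146]]
365 [[-0.0329, 0.0519, 0.1119], [-0.0326, 0.0504, 0.1108], [-0.0324, 0.0491, 0.1105]]
368 [[-0.0296, 0.0514, 0.1063], [-0.0293, 0.0499, 0.1052], [-0.0291, 0.0485, 0.1052]]
371 [[-0.0164, 0.0474, 0.061], [-0.0045, 0.0414, 0.0128], [-0.0041, 0.0395, 0.0121]]
374 [[-0.0139, 0.0474, 0.061], [-0.0016, 0.0414, 0.0128], [-0.0013, 0.039
[... 3037 characters left out ...]
268 [[0.0342, -0.0535, 0.1044]]
270 [[0.0346, -0.0555, 0.1041]]
272 [[0.0347, -0.057, 0.1043]]
274 [[0.0354, -0.0591, 0.1036]]
276 [[0.0854, -0.1136, -0.0003]]
278 [[0.0854, -0.1156, 0.0003]]
280 [[0.0856, -0.118, 0.0003]]
hinge [[0.0697, 0.0371, 0.0747], [0.0715, 0.0368, 0.0729], [0.0722, 0.0368, 0.0729], [0.0731, 0.0368, 0.0727], [0.0741, 0.0368, 0.0724], [0.0757, 0.0365, 0.0709], [0.0765, 0.0366, 0.0709], [0.0772, 0.0366, 0.0711], [0.0779, 0.0366, 0.0714], [0.0786, 0.0367, 0.0714], [0.0792, 0.0367, 0.0718], [0.08, 0.0367, 0.0718], [0.0806, 0.0367, 0.0722], [0.0813, 0.0367, 0.0722], [0.0823, 0.0366, 0.0718], [0.0832, 0.0367, 0.0717]]
corner [[0.1, 0.0685, 0.0165], [0.0976, 0.0728, 0.0162]]
```

```bash
python3 - <<'E'
from h import *
a=np.radians(19.3);M=np.array([[np.cos(a),-np.sin(a)],[np.sin(a),np.cos(a)]])
o=np.array([.6292,.310])
def L(uv):
    w=world('wrist','w4',uv);return np.c_[(w[:,:2]-o)@M,w[:,2]].round(4)
for v in(130,150,180,210,240,255):
    w=L([(u,v) for u in range(250,310)]);k=w[:,2]>.22; w=w[k];print(v,w[:,0].min(),w[:,0].max(),w[:,2].max())
w=L([(276,v) for v in range(80,140)]);k=w[:,2]>.22;print('head y',w[k][:,1].min(),w[k][:,1].max(),w[k][:,2][::6])
s=np.load('pics/w4.npz');print('tcp local',(s['pos'][:2]-o)@M,s['pos'][2])
t=M@[-.019,-.003]+o;print('mouth',t)
E
```

```text
130 -0.0984 -0.0872 0.2402
150 -0.0985 -0.0871 0.2403
180 -0.0983 -0.0869 0.2402
210 -0.0981 -0.0868 0.2401
240 -0.0983 -0.0867 0.2401
255 -0.0979 -0.0866 0.2405
head y 0.0604 0.077 [0.2416 0.2433 0.2429 0.2432 0.2432 0.2428 0.2415 0.24   0.2402]
tcp local [-0.09208161  0.00058944] 0.22726038571890195
mouth [0.61225933 0.30088882]
```

Request:
drive_tool(rows=[[-0.004, 0.05, 0, 0, 0, 0], [-0.004, 0.08, 0, 0, 0, 0], [-0.004, 0.08, 0, 0, 0, 0], [0, 0.0353, 0.04, 0, 0, 0], [0, 0, 0.08, 0, 0, 0], [0, 0, 0.08, 0, 0, 0], [0, 0, 0.06, 0, 0, 0], [0, 0, 0.03, 0, 0, 0], [0, 0, 0, 0, 0, 0], [0, 0, 0, 0, 0, 0], [0, 0, 0, 0, 0, 0], [0, 0, 0, 0, 0, 0]])

```text
time: 7.55
eef_pos: [0.6143, 0.3012, 0.1424]
tcp_rot: [0.001, 0.579, 0.815, 0.002]
wrist_force: [-0.3, -0.3, -1.1]
opening: 0.0076
grasp_force: 108.5
```

```bash
python3 -c "
from h import *
need([.6127,.3011,.063],19.3)"
```

```text
t 7.55 pos [0.6143 0.3012 0.1424] y 19.25 F [-0.3 -0.3 -1.1] open 0.0076
shift mm [ 0.4 -1.9 79.3] shares [ 0.0014 -0.0063  0.2645] turn shares [ 0.0073 -0.0002 -0.0017]
```

Request:
drive_tool(rows=[[0.001, -0.005, 0.03, 0, 0, 0], [0, 0, 0.03, 0, 0, 0], [0, 0, 0.03, 0, 0, 0], [0, 0, 0.03, 0, 0, 0], [0, 0, 0, 0, 0, 0], [0, 0, 0, 0, 0, 0]])

```text
time: 8.05
eef_pos: [0.6118, 0.3006, 0.1035]
tcp_rot: [0.0, 0.579, 0.815, 0.0]
wrist_force: [1.7, 0.1, 2.2]
opening: 0.0077
grasp_force: 108.7
```

```bash
python3 -c "
from h import *
need([.6127,.3011,.063],19.3)"
```

```text
t 8.05 pos [0.6118 0.3006 0.1035] y 19.24 F [1.7 0.1 2.2] open 0.0077
shift mm [ 0.1  1.  40.5] shares [0.0005 0.0032 0.1351] turn shares [ 0.0008 -0.0003 -0.0021]
```

Request:
drive_tool(rows=[[0, 0.002, 0.025, 0, 0, 0], [0, 0, 0.025, 0, 0, 0], [0, 0, 0.025, 0, 0, 0], [0, 0, 0.025, 0, 0, 0], [0, 0, 0, 0, 0, 0], [0, 0, 0, 0, 0, 0]])

```text
time: 8.55
eef_pos: [0.6122, 0.3008, 0.075]
tcp_rot: [-0.0, 0.579, 0.815, -0.0]
wrist_force: [-3.2, -1.8, 6.9]
opening: 0.0074
grasp_force: 109.0
```

```bash
python3 -c "
from h import *
need([.6127,.3011,.063],19.3)"
```

```text
t 8.55 pos [0.6122 0.3008 0.075 ] y 19.26 F [-3.2 -1.8  6.9] open 0.0074
shift mm [ 0.1  0.6 12. ] shares [0.0005 0.002  0.0399] turn shares [-0.0012  0.0002 -0.0014]
```

Request:
drive_tool(rows=[[0, 0, 0.02, 0, 0, 0], [0, 0, 0.02, 0, 0, 0], [0, 0, 0, 0, 0, 0], [0, 0, 0, 0, 0, 0], [0, 0, 0, 0, 0, 0]])

```text
time: 8.97
eef_pos: [0.6127, 0.301, 0.064]
tcp_rot: [0.0, 0.579, 0.815, 0.0]
wrist_force: [-3.0, -0.8, 7.8]
opening: 0.0073
grasp_force: 109.1
```

```bash
cat > look.py <<'E'
import sys
from h import *
f=sys.argv[1]
need([.6127,.3011,.063],19.3)
snap('wrist',f)
a=np.radians(19.3);M=np.array([[np.cos(a),-np.sin(a)],[np.sin(a),np.cos(a)]]);o=M@[.006,-.003]+[.6292,.310]
s=np.load(f'pics/{f}.npz');print('tcp press',(s['pos'][:2]-o)@M,s['pos'][2])
for v in(110,130,170,210,240):
    w=world('wrist',f,[(u,v) for u in range(255,300,2)]);l=(w[:,:2]-o)@M
    k=abs(w[:,2]-s['pos'][2]-.0135)<.012
    if k.any(): print(v,'bar axis z',(np.percentile(w[k,2],90)-.006).round(4),'x',((l[k,0].min()+l[k,0].max())/2).round(4),'y',l[k,1].mean().round(4))
E
python3 look.py w5
```

```text
t 8.9667 pos [0.6127 0.301  0.064 ] y 19.26 F [-3.  -0.8  7.8] open 0.0073
shift mm [0.1 0.1 1. ] shares [0.0004 0.0003 0.0032] turn shares [ 0.0014  0.     -0.0013]
tcp press [-2.46024516e-02 -5.98941682e-05] 0.06397146505287203
110 bar axis z 0.0741 x -0.0249 y 0.0694
130 bar axis z 0.0708 x -0.0249 y 0.0626
170 bar axis z 0.0706 x -0.0253 y 0.0486
210 bar axis z 0.0707 x -0.0249 y 0.0338
240 bar axis z 0.071 x -0.025 y 0.0221
```

View pics/w5.png

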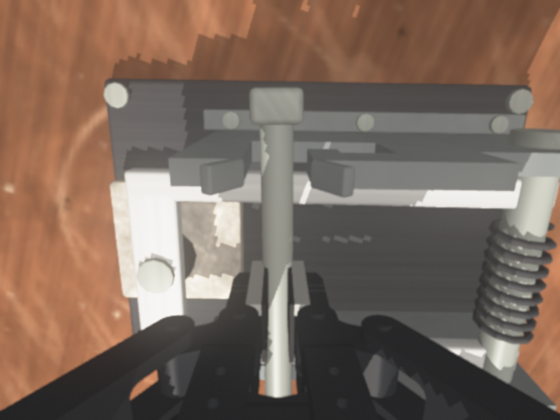

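The bar (shank column ~277) sits between the mouth flares at (222,175) and (332,170), head outside the far cheek at (277,105), and the arm is pushed down. Now I slide it under the hooks.

Request:
drive_tool(rows=[[0, 0, 0.004, 0, 0, 0], [0, 0.02, 0, 0, 0, 0], [0, 0.025, 0, 0, 0, 0], [0, 0.025, 0, 0, 0, 0], [0, 0.02, 0, 0, 0, 0], [0, 0.005, 0, 0, 0, 0], [0, 0, 0, 0, 0, 0], [0, 0, 0, 0, 0, 0]])

```text
time: 9.68
eef_pos: [0.639, 0.3102, 0.0635]
tcp_rot: [-0.0, 0.579, 0.815, -0.001]
wrist_force: [-5.6, -2.7, 11.1]
opening: 0.0072
grasp_force: 109.6
```

```bash
python3 look.py w6
```

```text
t 9.6833 pos [0.639  0.3102 0.0635] y 19.27 F [-5.6 -2.7 11.1] open 0.0072
shift mm [  0.1 -27.9   0.5] shares [ 0.0004 -0.0928  0.0016] turn shares [-0.0023  0.0003 -0.0012]
tcp press [ 3.34049120e-03 -7.11762442e-05] 0.06345017022988772
110 bar axis z 0.0736 x 0.0031 y 0.0694
130 bar axis z 0.0702 x 0.0031 y 0.0626
210 bar axis z 0.0704 x 0.003 y 0.0338
240 bar axis z 0.0703 x 0.003 y 0.022
```

Request:
drive_tool(rows=[[0, 0.003, 0, 0, 0, 0], [0, 0, -0.01, 0, 0, 0], [0, 0, -0.015, 0, 0, 0], [0, 0, -0.012, 0, 0, 0], [0, 0, 0, 0, 0, 0], [0, 0, 0, 0, 0, 0]])

```text
time: 10.23
eef_pos: [0.6408, 0.3107, 0.0752]
tcp_rot: [0.001, 0.579, 0.815, 0.001]
wrist_force: [-4.1, -1.6, 9.7]
opening: 0.0075
grasp_force: 109.5
```

```bash
python3 look.py w7
```

```text
t 10.2333 pos [0.6408 0.3107 0.0752] y 19.27 F [-4.1 -1.6  9.7] open 0.0075
shift mm [  0.2 -29.7  12.1] shares [ 0.0005 -0.0991  0.0403] turn shares [ 0.004   0.0002 -0.0011]
tcp press [ 0.0051863  -0.00012298] 0.07516176261564832
110 bar axis z 0.0853 x 0.0048 y 0.0694
130 bar axis z 0.0821 x 0.0049 y 0.0625
210 bar axis z 0.0822 x 0.0048 y 0.0338
240 bar axis z 0.0819 x 0.0048 y 0.022
```

Request:
drive_tool(rows=[[0, 0, 0, 0, 0, 0], [0, 0, 0, 0, 0, 0], [0, 0, 0, 0, 0, 0], [0, 0, 0, 0, 0, 0], [0, 0, 0, 0, 0, 0], [0, 0, 0, 0, 0, 0]], jaw=0.4, squeeze=20)

```text
time: 10.78
eef_pos: [0.6396, 0.3102, 0.0713]
tcp_rot: [-0.0, 0.579, 0.815, -0.0]
wrist_force: [-0.9, 0.6, 0.2]
opening: 0.0342
grasp_force: 0.0
```

Request:
drive_tool(rows=[[0, 0, -0.03, 0, 0, 0], [0, 0, -0.05, 0, 0, 0], [0, 0, -0.08, 0, 0, 0], [0, 0, -0.1, 0, 0, 0], [0, 0, -0.1, 0, 0, 0], [0, 0, -0.1, 0, 0, 0], [0, 0, -0.05, 0, 0, 0], [0, 0, 0, 0, 0, 0], [0, 0, 0, 0, 0, 0], [0, 0, 0, 0, 0, 0]])

```text
time: 11.62
eef_pos: [0.6391, 0.3101, 0.2232]
tcp_rot: [-0.001, 0.579, 0.815, -0.001]
wrist_force: [0.0, -0.7, -1.0]
opening: 0.0339
grasp_force: 0.0
```

```bash
python3 -c "
from h import *
need([.6127,.3011,.063],19.3)
snap('wrist','w8')
a=np.radians(19.3);M=np.array([[np.cos(a),-np.sin(a)],[np.sin(a),np.cos(a)]]);o=M@[.006,-.003]+[.6292,.310]
w=world('wrist','w8',[(u,v) for v in range(20,400,2) for u in range(60,500,2)]);l=np.c_[(w[:,:2]-o)@M,w[:,2]]
for y in (-.06,-.025,0,.025,.06):
  k=(abs(l[:,1]-y)<.003)&(abs(l[:,0]-.004)<.012)&(l[:,2]>.07)&(l[:,2]<.098)
  if k.any():print(y,k.sum(),'x',l[k,0].min().round(4),l[k,0].max().round(4),'axis z',(np.percentile(l[k,2],90)-.006).round(4))
"
```

```text
t 11.6167 pos [0.6391 0.3101 0.2232] y 19.25 F [ 0.  -0.7 -1. ] open 0.0339
shift mm [  0.2 -27.5 160.3] shares [ 0.0008 -0.0917  0.5342] turn shares [-0.0051  0.0002 -0.0018]
-0.025 27 x 0.0 0.0095 axis z 0.0828
0 31 x 0.0 0.011 axis z 0.0827
0.025 32 x 0.0001 0.0108 axis z 0.0828
0.06 45 x -0.0012 0.0105 axis z 0.0829
```

View pics/w8.png

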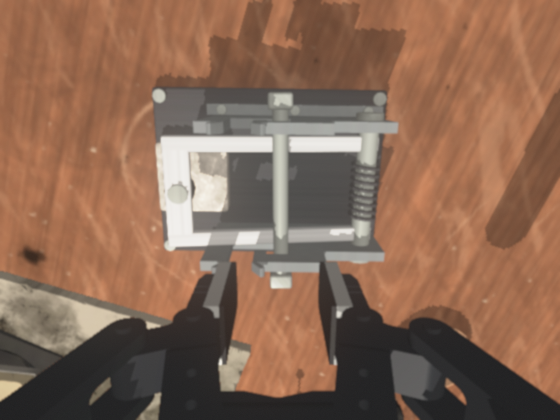

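The bar lies across the press in both pockets. Its heads, at (281,100) and (281,282), are outside the cheeks. The axis is level at z ≈ 82.8 mm and x ≈ 5 mm, the arm is held down, and the gripper is clear.

```bash
python3 -c "
from rig import manip
print(manip.job_done())"
```

```text
the job is handed in; nothing more can be done
None
```

The locking bar sits in both pockets and holds the pressing arm down by itself; I never touched the jar, pliers or wax pot, and I handed the job in at about 11.7 s.

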